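# Latch the honing stone into its holder

### The job

Clamp the oil stone in its holder with the draw latch. First slide the loose jaw up against the stone and press it home firmly (12 to 20 N), then lift the wire loop over the keeper on that jaw and draw it back under the keeper's lip, and last push the red lever over and down past its dead centre until it lies flat and the stone is gripped. Never press on the jaw or the lever with more than 30 N, and leave the other things on the bench where they stand.

Things in the scene. Friction and masses are not known exactly. Their poses are not given: they have to be found in the camera images.
- holder: Stone holder fixed to the bench: grey plate x -35..190, y -75..90, top z 12 mm. Origin on the bench top under the latch. z up; y = clamp axis, from fixed jaw and lever to sliding jaw and keeper; x along the stone, away from the robot. Fixed jaw face y -25; jaw tops z 32, stone top z 37. The latch lies at x -28..28, beside the stone; its parts move in the plane x = 0.
- stone: Oil stone, brown over grey, 150 x 50 x 25 mm, 0.3 to 0.55 kg, loose on the plate between the jaws with some mm of play, at x 25..185 mm of the holder; origin at the centre of its underside, x along its length. (Lamps hang over the bench from about 0.5 m up: keep the arm low on the way in.)
- jaw (a joint): Slide of the loose jaw along the holder's y (m): about 0 when the jaw is home on the stone (50 mm from the fixed jaw), larger is more open (starts 0.013 to 0.024). It drags with 4 N and stays where left; shoving the stone along takes 2 to 4 N more. The loop reaches the keeper only when the jaw is home.
- jaw_push (a point): Yellow mark, 30 x 14 mm, on the sliding jaw's outer (+y) face, 90 mm along x from the latch, at z 22 mm: push here towards the holder's -y. The jaw spans z 12..32 there; the base plate (top z 12) runs on 20 to 30 mm beyond it.
- keeper (a point): Seat of the loop's bar in the keeper, an 18 mm wide brass hook on the sliding jaw (axes as the holder's, z 36.5 mm). From this point: wall face 2.5 mm to -y; lip from the wall to 2.5 mm on +y, underside 4.5 and top 8.5 mm above; flat ledge 4.5 mm below, reaching 15.5 mm to +y. The 5 mm bar goes over the lip, down on its +y side, then back to -y under the lip until it bears on the wall.
- lever_pivot (a point): Hinge axis of the lever (along the holder's x), between two cheeks on the fixed side at y -35, z 36.5 mm. The loop's pin sits on the lever 14 mm from this axis: at lever angle a it lies in the y-z plane at (205 deg - a) from +y towards +z, so behind and just below the axis when shut.
- lever (a joint): Red lever (rad): 0 shut, handle flat, pointing to the holder's -y; 1.57 upright; up to 2.1 over towards the keeper. Starts 1.75 to 1.95. Friction 0.06 Nm: stays where left, follows when the loop is moved. About 1.2 with the loop hooked and drawn back. Pushed on, it stretches the loop's springs (3 to 8 N at the handle, most near 0.7); once well past centre, at about 0.2, it snaps to 0 and stays.
- lever_grip (a point): Point on the handle face to push on (it looks towards the keeper when upright, up when shut), 52 mm from the pivot and 6 mm off the line through it. Handle: red plate 22 mm wide (x), 5 mm thick, 13 to 64 mm from the pivot. Shut, this face lies at z 42.5 mm.
- loop (a joint): Angle of the wire loop against the lever (rad): the loop's elevation above horizontal is this minus the lever's angle; starts 0.2 to 0.55 above horizontal, pointing at the keeper. Stiff pin (0.035 Nm): the loop stays where put and turns along with the lever, lifting off the ledge, unless its bar is caught under the lip.
- loop_bar (a point): Centre of the loop's cross bar (steel, 5 mm thick, 26 mm long in x), 87.9 mm from the loop's pin on the lever. Side wires 4 mm thick at x = +-13 mm, on springs of 15 N/mm that stretch up to 7 mm.
- loop_tab (a point): Centre of the black finger tab on the loop's end: 14 mm wide (x, the way to pinch it), 12 mm along the loop, 22 mm tall; 14 mm beyond the bar along the loop and 12 mm above the loop's plane. Pinched across x it can swivel between the pads.
- oiler: brass pin oiler, 55 x 55 x 120 mm, stands loose left of the holder; origin at the centre of its foot. Bystander.
- tin: round tin with a green lid, 64 mm across, 26 mm high, loose on the right; origin at the centre of its underside. Bystander.
- jar: glass jar with a finger of oil, 60 mm across, 113 mm high, loose at the back left; origin at the centre of its underside. Bystander.
- eyeglass: black eye loupe, 35 mm across, 36 mm high, loose at the back right; origin at the centre of its underside. Bystander.

How it is judged:
By the outcome, as a careful person would: the job done as asked, in the order asked, and still so for the second after the job is handed in, with the robot touching nothing.
It also fails if it takes over 69 s, if anything falls off the work surface, if the arm or the gripper's body presses on something with over 40 N, if the wrist force passes 120 N, or if a joint passes its speed limit or range.

### The arm

A 7-joint arm with a two-finger parallel gripper is mounted at the origin on a cart in front of the work surface, level with it; the furniture and walls round the work are solid. World frame = base frame: x ahead of the robot, y to its left, z up, the work surface at z = 0. Lengths are in m, angles in rad, forces in N, time in s.
With the tool pointing down it reaches from about 0.35 to 0.9 m from the base axis. Payload 19.9 kg.
Tool frame: the origin (TCP) lies between the finger pads; the fingertips stand 19 mm ahead of it and the grasp point (between the pads) is the TCP; z points along the fingers, y is the direction in which the jaws open and shut (so a half turn about z gives the same grasp; the last joint's range is limited). The gripper opens to 94 mm and grips with 3 to 60 N. Pads are 16 mm wide; open, the fingers measure 119 mm over their backs; the gripper's body (75 mm by 177 mm) begins 78 mm behind the grasp point.
Start: joints at [1.228, 0.417, -0.01, 1.614, 0.005, 1.111, -0.053], TCP at [0.185, -0.597, 0.224] pointing down, gripper open.
Joint ranges: [-2.81, 2.81], [-0.39, 2.02], [-1.27, 1.25], [0.06, 2.57], [-1.19, 4.33], [0.19, 2], [-2.82, 2.82]. Speed limits (rad/s): [1.89, 1.89, 2.39, 2.39, 3.01, 3.01, 3.01].

### API

Orientations are given as a 3x3 rotation matrix whose columns are the frame's x, y, z axes.
In Python, from rig import robot gives the robot as it stands. Calls block until the motion is done:
- robot.move_ptp(position, orientation): joint-space move of the TCP to a pose.
- robot.move_linear(position, velocity=0.15, frame=None, threshold=None): straight line of the TCP; frame=None keeps the orientation; velocity is the mean speed in m/s. With threshold (N) it stops when the force on the tool has changed by that much, and returns True; else False.
- robot.goto_joints(angles): joint-space move.
- robot.gripper_to(opening): finger opening in m; the grip force is fixed at half the most; returns when the fingers have stopped.
- robot.pause(seconds).
- robot.ik(position, orientation): joint angles nearest the present ones, or None.
- robot.get_state(): the state.
- robot.grab_frame(name): name is "scene" or "side" or "wrist"; returns the picture (480x640x3 uint8, red, green, blue); there is no depth.
- robot.camera_info(name): a dict with "fx", "fy", "cx", "cy" (pixels), "dist" ([k1, k2, p1, p2, k3] as OpenCV has them; the pictures are not rectified), "rvec" (rotation vector, rad) and "tvec" (3), from world to camera coordinates, as OpenCV has them. Camera axes: x right, y down, z forward; pixel columns grow to the right and rows downward; lengths in m; the calibration is good to about 2 mm. A picture is of the moment at which its call begins: read the wrist's pose just before it. camera_info takes no time and is no camera call; for the wrist camera it gives the pose at the moment of the call.
A pose or a line that the arm cannot do raises robot.PlanningError and nothing moves.
- robot.sign_off(): hands the job in, once; it reports no verdict.
The state is a dict: "time": time; "qpos": joint angles; "joint_vel": joint speeds; "effort": joint torques, N m; "ee_pos": TCP position; "tool_rot": TCP orientation; "force": force on the tool from outside, world axes, zero at the start; "moment": the same for the moment, N m; "opening": finger opening in m.
Only numpy, scipy, OpenCV 4.12 (cv2) and the standard library are available. Lean on these libraries where they do the work, as an engineer would, in place of code of your own. Each camera call takes 0.05 s, during which the arm holds its last target. There are 200 camera calls.

## Working session

There is one attempt and no reset: what is moved stays moved. The work goes in short steps, each a Python script; the robot and the scene stay as the last script left them, time stands still between calls to the robot, and variables do not carry over. Pictures are saved under pics/ and viewed, about 8 in all and at most 12, crops included, and the job is handed in when it is done.

```bash
ls; mkdir -p pics
python3 - <<'E'
from rig import robot
import cv2,numpy as np
for n in("scene","side"):
    im=robot.grab_frame(n); cv2.imwrite(f"pics/{n}0.png",im[:,:,::-1]); c=robot.camera_info(n); print(n,{k:np.round(v,4).tolist() for k,v in c.items() if not isinstance(v,str)})
s=robot.get_state();print(s['ee_pos'],s['tool_rot'],s['force'],s['opening'],s['time'])
E
```

```text
pics
scene {'fx': 595.6705, 'fy': 595.6705, 'cx': 320.2043, 'cy': 242.0462, 'dist': [-0.1289, 0.0, 0.0, 0.0, 0.0], 'rvec': [0.9222, -2.462, 1.0817], 'tvec': [0.4758, 0.3175, 1.304]}
side {'fx': 465.6445, 'fy': 465.6445, 'cx': 317.2286, 'cy': 234.863, 'dist': [-0.0495, 0.0, 0.0, 0.0, 0.0], 'rvec': [2.1209, 0.0329, -0.008], 'tvec': [-0.6148, 0.0637, 1.1337]}
[ 0.18505562 -0.5966504   0.22391059] [[ 9.55097125e-01  2.96292614e-01 -4.11625303e-04]
 [ 2.96292881e-01 -9.55096630e-01  9.77957628e-04]
 [-1.03380318e-04 -1.05600617e-03 -9.99999437e-01]] [-0.25584546  0.43557397 -0.00326102] 0.0937518584501694 0.1
```

View pics/scene0.png

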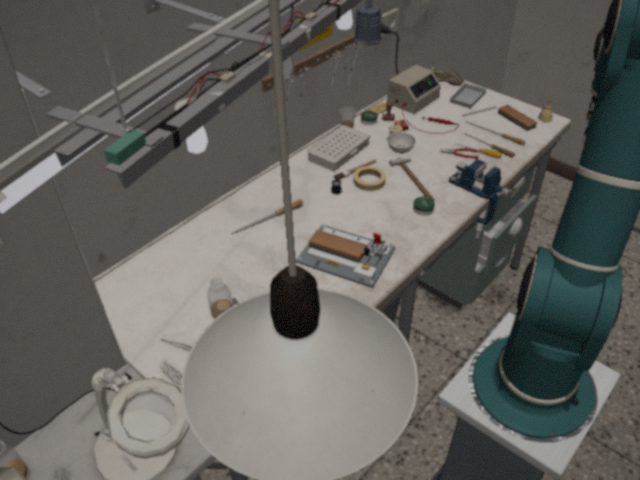

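View pics/side0.png

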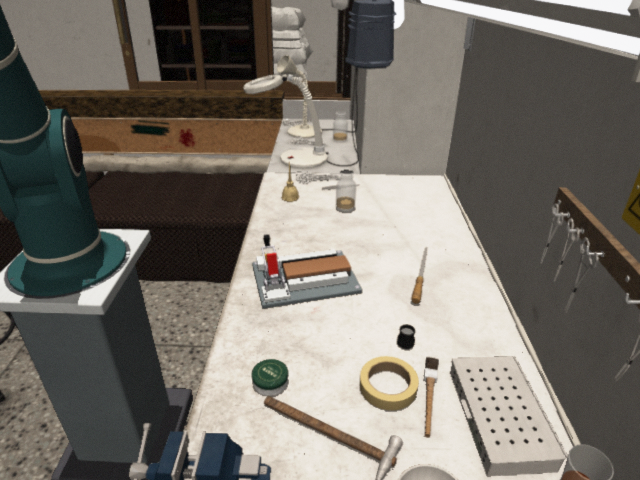

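The scene view shows the holder at about (345,255), partly under a hanging lamp shade. In the side view the plate corners are (259,304), (361,294) and (346,252), and the latch is upright at about (270,265). Next I'll localise the holder.

```bash
cat > h.py <<'E'
from rig import robot
import cv2,numpy as np
def cam(c):
    return np.array([[c['fx'],0,c['cx']],[0,c['fy'],c['cy']],[0,0,1.]]),np.array(c['dist'],float),cv2.Rodrigues(np.array(c['rvec'],float))[0],np.array(c['tvec'],float)
def ray(c,uv):
    K,d,R,t=cam(c); p=cv2.undistortPoints(np.array([[uv]],float),K,d)[0,0]
    return -R.T@t, R.T@np.array([p[0],p[1],1])
def onz(c,uv,z):
    o,d=ray(c,uv); return o+d*(z-o[2])/d[2]
def proj(c,P):
    K,d,R,t=cam(c); return cv2.projectPoints(np.array(P,float).reshape(-1,3),cv2.Rodrigues(R)[0],t,K,d)[0][:,0]
E
python3 - <<'E'
from h import *
np.set_printoptions(precision=4,suppress=True)
c=robot.camera_info("side"); s=robot.camera_info("scene")
print(ray(c,(320,240)),ray(s,(320,240)))
for p in [(259,304),(361,294),(346,252)]: print('side',onz(c,p,.012))
for p in [(297,264),(375,283),(394,251)]: print('scene',onz(s,p,.012))
o,d=ray(s,(295,300))
for z in (.4,.5,.6,.8,1): P=o+d*(z-o[2])/d[2]; print(z,P,proj(c,P))
E
```

```text
(array([ 0.6348, -0.9163,  0.6517]), array([-0.0128,  0.8466, -0.5323])) (array([-0.1514,  0.8683,  1.1184]), array([ 0.498 , -0.5505, -0.67  ]))
side [ 0.496  -0.1582  0.012 ]
side [ 0.7136 -0.1167  0.012 ]
side [0.6851 0.0476 0.012 ]
scene [0.6544 0.0703 0.012 ]
scene [ 0.4547 -0.0091  0.012 ]
scene [ 0.4888 -0.138   0.012 ]
0.4 [0.3173 0.4134 0.4   ] [[214.3139  58.2112]]
0.5 [0.252  0.4767 0.5   ] [[192.4783  16.4393]]
0.6 [0.1868 0.5401 0.6   ] [[171.137  -24.4106]]
0.8 [0.0563 0.6667 0.8   ] [[ 130.2032 -102.8356]]
1 [-0.0742  0.7934  1.    ] [[  92.0256 -176.0822]]
```

Run:
```python
import cv2
a=cv2.imread('pics/side0.png')[225:325,235:375];b=cv2.imread('pics/scene0.png')[215:295,285:405]
a=cv2.resize(a,(560,400),interpolation=cv2.INTER_CUBIC)
cv2.imwrite('pics/c1.png',a)
```

```text
(no output)
```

View pics/c1.png

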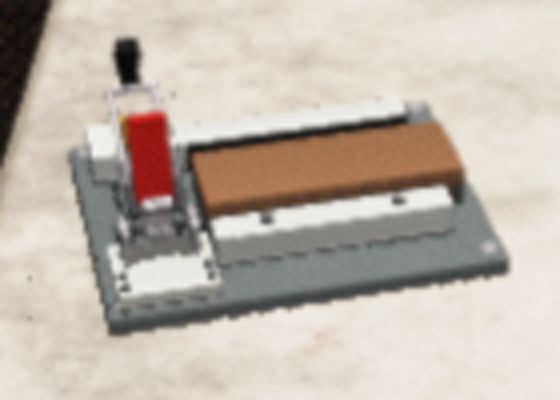

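Run:
```python
from h import *
np.set_printoptions(precision=4,suppress=True)
c=robot.camera_info("wrist"); s=robot.get_state(); T=np.array(s['tool_rot'])
K,d,R,t=cam(c); print(K,d,'campos in tool',T.T@(-R.T@t-s['ee_pos']),'axes in tool\n',T.T@R.T)
y=np.radians(10.8); hx=np.array([np.cos(y),np.sin(y),0]);hy=np.array([-np.sin(y),np.cos(y),0]);Z=np.array([0,0,1.])
O=np.array([.516,-.078,0])
for sg in(1,-1):
  A=np.column_stack([sg*hy,sg*hx,-Z])
  for p in[(0,0,250),(90,70,35),(0,60,100)]:
    print(sg,p,robot.ik(O+(hx*p[0]+hy*p[1]+Z*p[2])/1000,A))
```

```text
[[406.6716   0.     315.4801]
 [  0.     406.6716 236.8391]
 [  0.       0.       1.    ]] [-0.0058  0.      0.      0.      0.    ] campos in tool [ 0.0648  0.0003 -0.1601] axes in tool
 [[-0.0001 -0.974  -0.2266]
 [ 1.     -0.0001 -0.0003]
 [ 0.0002 -0.2266  0.974 ]]
1 (0, 0, 250) [ 0.6428  0.2616 -0.6471  1.8219  0.1745  1.1153  0.1234]
1 (90, 70, 35) [ 0.4209  0.6952 -0.6495  1.8111  0.5552  0.8255 -0.3167]
1 (0, 60, 100) [ 0.5105  0.4467 -0.6459  1.9974  0.366   0.8131 -0.1556]
-1 (0, 0, 250) [-0.7871  0.3551  1.0892  1.8642 -0.3474  1.1315 -2.5251]
-1 (90, 70, 35) [-0.8015  0.9328  1.0773  1.8526 -0.9881  1.0109 -2.24  ]
-1 (0, 60, 100) [-0.8522  0.6341  1.0841  2.0391 -0.7227  0.9136 -2.3215]
```

The crop shows the lever near upright (the red plate), the loop with its black tab behind it at about (125,60), and a gap between the stone and the far sliding jaw. I'll move above for a wrist view.

```bash
cat >> h.py <<'E'
np.set_printoptions(precision=4,suppress=True)
Z=np.array([0,0,1.])
def frame(O,deg):
    y=np.radians(deg); return np.array(O,float),np.array([np.cos(y),np.sin(y),0]),np.array([-np.sin(y),np.cos(y),0])
E
python3 - <<'E'
from h import *
O,hx,hy=frame([.516,-.078,0],10.8)
A=np.column_stack([hy,hx,-Z])
robot.move_ptp(O+.06*hx+.0*hy+.24*Z,A)
c=robot.camera_info("wrist"); im=robot.grab_frame("wrist"); cv2.imwrite('pics/w1.png',im[:,:,::-1])
import pickle; pickle.dump(c,open('w1.pkl','wb'))
s=robot.get_state();print(s['ee_pos'],s['time'],s['force'])
H=lambda p:O+(hx*p[0]+hy*p[1]+Z*p[2])/1000
print(proj(c,[H(p) for p in[(-35,-75,12),(190,-75,12),(190,90,12),(-35,90,12),(0,0,0)]]))
E
```

```text
[ 0.5749 -0.0678  0.2399] 2.4917 [-0.2184 -0.1823  0.3032]
[[222.0946 283.9531]
 [445.4869 283.4435]
 [458.1276 112.616 ]
 [212.3401 113.1171]
 [255.8892 208.2591]]
```

View pics/w1.png

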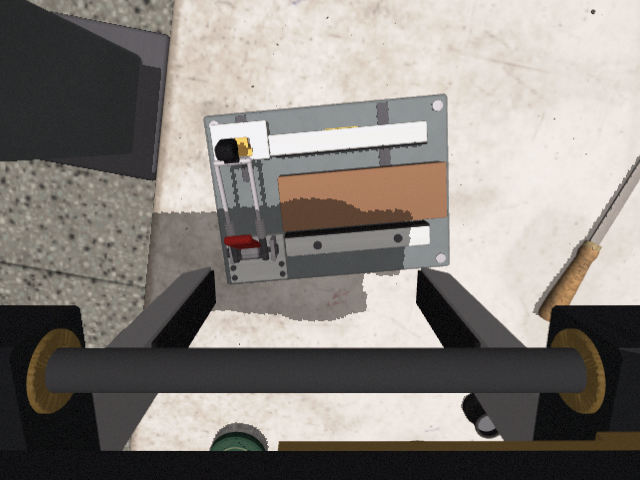

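The wrist view shows the whole plate, with corners at about (205,116), (447,95), (450,266) and (230,284). The tab is at (228,150) and the red lever at (242,241). An enlarged crop will give a better fit.

```bash
python3 - <<'E'
import cv2
a=cv2.imread('pics/w1.png')[88:292,198:458]
cv2.imwrite('pics/w1c.png',cv2.resize(a,(780,612),interpolation=cv2.INTER_CUBIC)[:600])
E
python3 - <<'E'
from h import *
import pickle
from scipy.optimize import least_squares
c=pickle.load(open('w1.pkl','rb'))
uv=np.array([(205,116),(447,95),(450,266),(230,284)]);L=[(-35,90,12),(190,90,12),(190,-75,12),(-35,-75,12)]
def f(v):
    O,hx,hy=frame([v[0],v[1],0],v[2]); return (proj(c,[O+(hx*p[0]+hy*p[1]+Z*p[2])/1000 for p in L])-uv).ravel()
r=least_squares(f,[.516,-.078,11],x_scale=[.01,.01,1]);print(r.x,r.fun.reshape(-1,2))
E
```

```text
[ 0.5149 -0.0773 15.6523] [[-1.6648 -0.1667]
 [ 2.3851 -1.5376]
 [ 1.4682  1.0368]
 [-2.2991  1.6087]]
```

View pics/w1c.png

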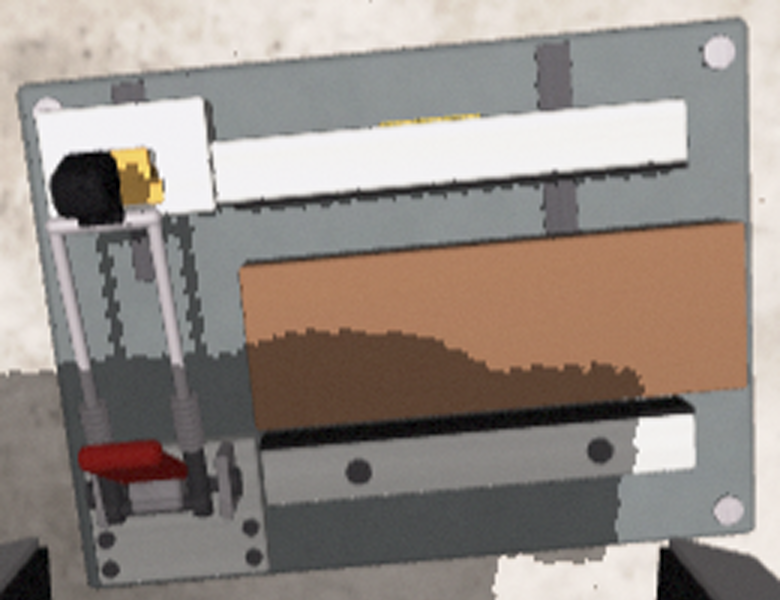

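```bash
cat >> h.py <<'E'
def geo(a,e): # lever angle a, loop elevation e -> y,z (mm) of pin,bar,tab,tip
    b=np.radians(205)-a; pin=np.array([-35,36.5])+14*np.array([np.cos(b),np.sin(b)])
    d=np.array([np.cos(e),np.sin(e)]);u=np.array([-d[1],d[0]])
    bar=pin+87.9*d; tab=bar+14*d+12*u
    h=np.array([-np.cos(a),np.sin(a)]);n=np.array([np.sin(a),np.cos(a)])
    return pin,bar,tab,np.array([-35,36.5])+64*h+3.5*n
E
python3 - <<'E'
from h import *
import pickle
from scipy.optimize import least_squares
c=pickle.load(open('w1.pkl','rb')); cs=robot.camera_info('side')
W=lambda q:(np.array(q,float)+.5)/3-.5+[198,88]
S=lambda q:(np.array(q,float)+.5)/4-.5+[235,225]
uv=W([(18,88),(745,18),(755,530),(92,586)]);L=[(-35,90,12),(190,90,12),(190,-75,12),(-35,-75,12)]
uvS=S([(108,330),(508,272)]);LS=[(-35,-75,12),(190,-75,12)]
obsW=W([(87,188),(105,222)]);obsS=S([(126,61),(135,91),(147,113)])
def parts(v):
    O,hx,hy=frame([v[0],v[1],0],v[2]); H=lambda L:[O+(hx*p[0]+hy*p[1]+Z*p[2])/1000 for p in L]
    pin,bar,tab,tip=geo(v[3],v[4]); q=lambda p:(0,*p)
    return [proj(c,H(L))-uv, (proj(cs,H(LS))-uvS), proj(c,H([q(tab),q(bar)]))-obsW, proj(cs,H([q(tab),q(bar),q(tip)]))-obsS]
r=least_squares(lambda v:np.concatenate([p.ravel() for p in parts(v)]),[.516,-.078,15,1.8,.4],x_scale=[.01,.01,1,.1,.1],loss='soft_l1')
print(r.x);[print(p) for p in parts(r.x)]; print(geo(*r.x[3:]))
O,hx,hy=frame([r.x[0],r.x[1],0],r.x[2])
def inv(uv,z): 
    p=onz(c,uv,z/1000)-O; return 1e3*np.array([p@hx,p@hy])
for n,q,z in [('jaw inner R top',(687,163),32),('jaw inner L',(218,203),32),('jaw outer R',(685,100),32),('jaw outer L',(212,143),32),('stone NL',(240,266),37),('stone NR',(742,224),37),('stone SL',(255,430),37),('fixed face L',(262,436),32),('fixed face R',(690,404),32),('mark L',(380,123),27),('mark R',(480,116),27),('keeper',(155,150),45),('keeper',(163,203),45),('rivet SW',(111,570),12)]: print(n,inv(W(q),z))
E
```

```text
[ 0.514  -0.0779 15.9735  1.8614  0.2586]
[[-1.9104 -0.336 ]
 [ 1.6564 -0.8171]
 [ 1.4948  2.1202]
 [-1.1686  3.2169]]
[[-0.3476 -2.6203]
 [ 0.6043 -3.9788]]
[[ 0.2154 -0.7115]
 [ 0.1332  1.0418]]
[[-0.2748 -0.5315]
 [-1.4609 -0.0058]
 [-0.4298  0.2741]]
(array([-37.0332,  50.3516]), array([47.9451, 72.8262]), array([58.4115, 88.0069]), array([-13.3097,  96.814 ]))
jaw inner R top [164.3656  48.7762]
jaw inner L [25.7664 50.0141]
jaw outer R [164.3434  66.6988]
jaw outer L [26.0371 67.3019]
stone NL [30.6488 31.3854]
stone NR [178.5703  29.9702]
stone SL [ 29.5821 -18.2857]
fixed face L [ 31.0167 -21.421 ]
fixed face R [163.0613 -23.5587]
mark L [75.6216 68.5419]
mark R [105.2028  67.8142]
keeper [11.1922 66.5538]
keeper [11.5732 51.7463]
rivet SW [-26.2175 -66.7078]
```

Run:
```python
from h import *
import pickle
from scipy.optimize import least_squares
c=pickle.load(open('w1.pkl','rb')); cs=robot.camera_info('side')
W=lambda q:(np.array(q,float)+.5)/3-.5+[198,88]
S=lambda q:(np.array(q,float)+.5)/4-.5+[235,225]
uv=W([(18,88),(745,18),(755,530),(92,586)]);L=[(-35,90,12),(190,90,12),(190,-75,12),(-35,-75,12)]
obsW=W([(87,188),(105,222)]);obsS=S([(126,61),(135,91),(147,113)])
fx=[(262,436),(690,404)]; mk=[(380,123),(480,116)]
def inv(v,uv,z):
    O,hx,hy=frame([v[0],v[1],0],v[2]); p=onz(c,uv,z/1000)-O; return 1e3*np.array([p@hx,p@hy])
def parts(v):
    O,hx,hy=frame([v[0],v[1],0],v[2]); H=lambda L:[O+(hx*p[0]+hy*p[1]+Z*p[2])/1000 for p in L]
    pin,bar,tab,tip=geo(v[3],v[4]); q=lambda p:(0,*p)
    f=[inv(v,W(q_),32)[1]+25 for q_ in fx]; j=[inv(v,W(p),32)[1] for p in[(687,163),(218,203)]]
    m=[np.mean([inv(v,W(q_),27)[0] for q_ in mk])-90, j[0]-j[1]]
    return [proj(c,H(L))-uv, np.array(f+m), proj(c,H([q(tab),q(bar)]))-obsW, proj(cs,H([q(tab),q(bar),q(tip)]))-obsS]
r=least_squares(lambda v:np.concatenate([p.ravel() for p in parts(v)]),[.516,-.078,15,1.8,.4],x_scale=[.01,.01,1,.1,.1])
v=r.x
print(v);[print(p) for p in parts(v)]; print(geo(*v[3:]))
for n,q,z in [('jaw inner R top',(687,163),32),('jaw inner L',(218,203),32),('jaw outer R',(685,100),32),('stone NL',(240,266),37),('stone SL',(255,430),37),('mark L',(380,123),27),('keeper',(155,150),45),('keeper',(163,203),45)]: print(n,inv(v,W(q),z))
```

```text
[ 0.5137 -0.0764 15.7877  1.7757  0.2665]
[[-1.825  -2.2368]
 [ 2.0072 -1.9185]
 [ 1.2792  1.2569]
 [-1.5957  1.6901]]
[ 2.1423  0.4329  0.1507 -0.7884]
[[ 0.3568 -0.803 ]
 [ 0.2345  0.8206]]
[[-0.1906 -0.7566]
 [-1.3979 -0.2254]
 [-0.1807  0.5758]]
(array([-38.2105,  50.1269]), array([46.5855, 73.2797]), array([56.9303, 88.5435]), array([-18.5481,  98.4482]))
jaw inner R top [164.1667  47.7716]
jaw inner L [25.5642 48.56  ]
jaw outer R [164.0863  65.6941]
stone NL [30.507  29.9473]
stone SL [ 29.6013 -19.7271]
mark L [75.3591 67.2495]
keeper [10.9364 65.0524]
keeper [11.3654 50.2462]
```

```bash
cat >> h.py <<'E'
O,hx,hy=frame([.5137,-.0767,0],15.6)
A=np.column_stack([hy,hx,-Z])
H=lambda x,y,z:O+(hx*x+hy*y+Z*z)/1000
def loc(): 
    s=robot.get_state(); p=np.array(s['ee_pos'])-O; f=np.array(s['force'])
    return np.round([1e3*p@hx,1e3*p@hy,1e3*p[2]],2),np.round([f@hx,f@hy,f[2]],2),round(s['opening']*1e3,1),round(s['time'],2)
E
python3 - <<'E'
from h import *
cs=robot.camera_info('side'); print('oiler',onz(cs,(290,200),0),'jar',onz(cs,(345,209),0))
print(H(93,88,36))
robot.gripper_to(0)
robot.move_ptp(H(93,90,120),A); print(loc())
robot.move_linear(H(93,88,36),velocity=.1,threshold=6); print(loc())
print(robot.move_linear(H(93,45,36),velocity=.02,threshold=11.5)); print(loc())
robot.pause(.2);print(loc())
E
```

```text
oiler [0.5228 0.3455 0.    ] jar [0.689  0.2945 0.    ]
[0.5796 0.0331 0.036 ]
(array([ 93.43,  88.9 , 120.92]), array([ 0.58, -1.04,  0.24]), 0.4, 4.58)
(array([93.39, 88.01, 36.55]), array([ 0.14,  0.44, -0.31]), 0.5, 5.58)
True
(array([92.88, 54.63, 35.74]), array([ 0.58, -1.04,  0.07]), 0.5, 7.11)
(array([92.67, 54.89, 35.46]), array([1.06, 0.55, 0.82]), 0.4, 7.31)
```

Run:
```python
from h import *
for k in range(6):
    y=loc()[0][1]
    r=robot.move_linear(H(93,y-6,36),velocity=.008,threshold=14); print(r,loc())
    robot.pause(.15);l=loc();print(l)
    if l[1][1]>11: break
```

```text
True (array([92.52, 54.59, 35.31]), array([-0.29,  0.18,  0.3 ]), 0.5, 7.82)
(array([92.42, 54.54, 35.15]), array([0.26, 0.38, 1.36]), 0.3, 7.97)
True (array([92.14, 54.58, 34.86]), array([ 0.03,  1.35, -0.51]), 0.5, 8.41)
(array([91.99, 54.55, 34.7 ]), array([0.6 , 0.32, 0.97]), 0.5, 8.56)
True (array([91.74, 54.56, 34.48]), array([ 0.07, -0.43,  0.14]), 0.6, 9.0)
(array([91.65, 54.56, 34.32]), array([0.41, 0.02, 0.16]), 0.5, 9.15)
True (array([91.36, 54.55, 34.1 ]), array([0.86, 0.08, 1.18]), 0.7, 9.59)
(array([91.27, 54.56, 33.96]), array([-0.14, -0.35,  0.95]), 0.6, 9.74)
True (array([91.  , 54.56, 33.76]), array([-0.54,  0.36,  0.3 ]), 0.2, 10.18)
(array([90.88, 54.53, 33.6 ]), array([0.35, 0.04, 0.52]), 0.3, 10.33)
True (array([90.61, 54.54, 33.47]), array([-0.03,  1.45,  0.36]), 0.6, 10.78)
(array([90.49, 54.56, 33.31]), array([-0.03, -0.34, -0.59]), 0.7, 10.93)
```

Run:
```python
from h import *
robot.move_linear(H(91,60,36),velocity=.05); print(loc())
y=55.5
while y>50:
    robot.move_linear(H(91,y,36),velocity=.03); robot.pause(.1); l=loc(); print(y,l, np.round(robot.get_state()['effort'],1)[:4])
    if l[1][1]>11.5: break
    y-=.5
```

```text
(array([91.11, 60.4 , 36.18]), array([0.18, 0.13, 0.25]), 0.4, 11.2)
55.5 (array([90.94, 55.38, 35.95]), array([ 0.13,  0.28, -0.18]), 0.3, 11.6) [  0.2 -89.1 -15.1 -30.1]
55.0 (array([91.  , 55.  , 35.98]), array([-0.09,  0.39,  0.72]), 0.4, 11.95) [  0.  -89.1 -15.2 -30.1]
54.5 (array([90.99, 54.51, 35.98]), array([-0.17, -0.09, -0.24]), 0.4, 12.3) [  0.2 -89.2 -15.  -30.1]
54.0 (array([91.  , 54.39, 36.  ]), array([0.07, 4.89, 0.7 ]), 0.1, 12.65) [  2.5 -89.5 -12.6 -31. ]
53.5 (array([90.99, 54.38, 36.  ]), array([-0.69,  7.46,  1.51]), 0.5, 13.0) [  3.8 -89.7 -11.2 -31.6]
53.0 (array([91.03, 54.3 , 36.02]), array([-0.33,  9.31,  1.79]), 0.7, 13.35) [  5.  -89.9  -9.9 -32.2]
52.5 (array([91.  , 54.3 , 36.02]), array([-0.9 , 11.08,  2.45]), 0.4, 13.7) [  6.2 -90.   -8.7 -32.7]
52.0 (array([90.99, 54.25, 36.  ]), array([-1.77, 14.44,  2.81]), 0.7, 14.05) [  7.4 -90.1  -7.4 -33.2]
```

Run:
```python
from h import *
robot.move_linear(H(91,51.6,36),velocity=.03); robot.pause(.3); print(loc())
robot.move_linear(H(91,75,40),velocity=.08)
robot.move_linear(H(60,50,200),velocity=.25)
robot.gripper_to(.045)
robot.move_ptp(H(10,40,240),A)
c=robot.camera_info("wrist"); im=robot.grab_frame("wrist"); cv2.imwrite('pics/w2.png',im[:,:,::-1])
import pickle; pickle.dump(c,open('w2.pkl','wb')); print(loc())
sd=robot.grab_frame("side"); cv2.imwrite('pics/s2.png',sd[:,:,::-1])
p=proj(c,[H(-35,90,12),H(190,90,12),H(190,-75,12),H(-35,-75,12)]);print(p)
b=proj(robot.camera_info('side'),[H(0,30,60)])[0]; print(b)
x0,y0=(p.min(0)-15).astype(int); x0=max(x0,0);y0=max(y0,0); print(x0,y0)
a=im[y0:y0+195,x0:x0+260,::-1]; cv2.imwrite('pics/w2c.png',cv2.resize(a,None,fx=3,fy=3,interpolation=cv2.INTER_CUBIC))
```

```text
(array([91.03, 54.25, 36.03]), array([-1.72, 15.22,  3.3 ]), -0.1, 14.6)
(array([ 10.11,  39.72, 240.12]), array([ 0.91, -0.32,  0.92]), 45.0, 17.11)
[[267.8709 157.5989]
 [507.0452 157.3576]
 [490.0572 319.8335]
 [272.3674 320.3729]]
[268.4704 256.021 ]
252 142
```

View pics/w2c.png

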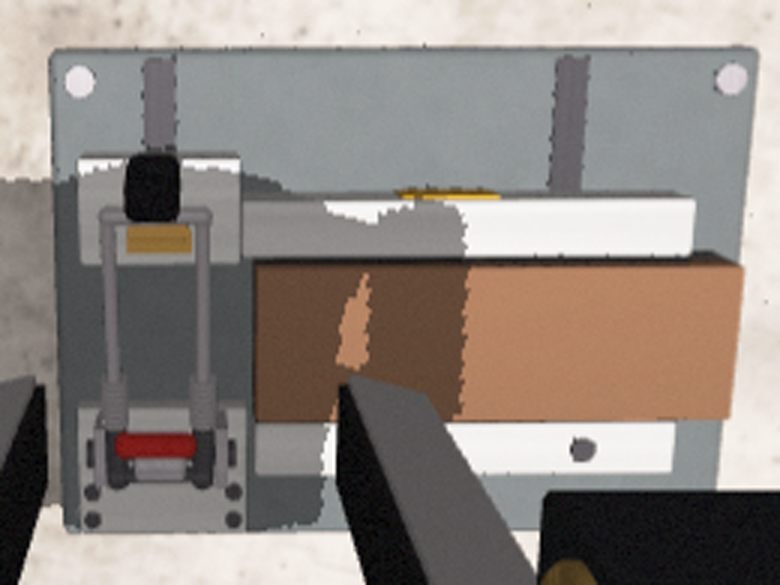

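Run:
```python
from h import *
import pickle
from scipy.optimize import least_squares
c=pickle.load(open('w2.pkl','rb')); cs=robot.camera_info('side')
W=lambda q:(np.array(q,float)+.5)/3-.5+[252,142]
def inv(uv,z): p=onz(c,uv,z/1000)-O; return 1e3*np.array([p@hx,p@hy])
for n,q,z in [('lip +y',(159,225),45),('lip -y',(159,252),45),('keeper block inner',(160,264),32),('keeper blk outer',(160,155),32),('jaw in L',(256,262),32),('jaw out L',(300,195),32),('stone top far',(400,262),37),('stone near',(400,420),37),('fixed face',(400,422),32),('cheekL',(92,452),45),('cheekR',(230,452),45)]: print(n,inv(W(q),z))
obsW=W([(152,187),(157,215)])
from itertools import product
S=lambda q:(np.array(q,float)+.5)/4-.5+[235,225]
obsS=S([(126,61),(135,91),(147,113)])
def f(v):
    pin,bar,tab,tip=geo(*v); q=lambda p:H(0,*p)
    return np.r_[(proj(c,[q(tab),q(bar)])-obsW).ravel(),(proj(cs,[q(tab),q(bar),q(tip)])-obsS).ravel()]
r=least_squares(f,[1.8,.3]);print(r.x,r.fun.reshape(-1,2),geo(*r.x)[1:3])
a=cv2.imread('pics/s2.png')[215:290,230:330]; cv2.imwrite('pics/s2c.png',cv2.resize(a,None,fx=6,fy=6,interpolation=cv2.INTER_CUBIC))
```

```text
lip +y [-0.0306 39.6643]
lip -y [-0.0909 31.5043]
keeper block inner [-0.1395 25.0342]
keeper blk outer [ 0.1035 58.8101]
jaw in L [29.5414 25.6148]
jaw out L [42.7496 46.5079]
stone top far [73.2009 26.6142]
stone near [ 75.1295 -24.2281]
fixed face [ 76.065  -26.6764]
cheekL [-21.2941 -31.6353]
cheekR [ 21.4175 -31.723 ]
[1.7944 0.2532] [[ 0.9024 -0.3411]
 [-0.1553  0.3418]
 [-0.1252 -0.4267]
 [-1.3376  0.0943]
 [-0.2797  0.4771]] (array([47.142 , 72.2019]), array([57.6899, 87.3261]))
```

The jaw is home: the inner face sits at y≈25, against the stone. The predicted plate corners match within 1 px. The bar is above the lip at crop (157,215) and the tab is at (152,187). Next I'll pinch the tab.

Run:
```python
from h import *
import pickle
robot.move_ptp(H(0,60.2,150),A); print(loc())
robot.move_linear(H(0,60.2,99.3),velocity=.1,threshold=8); print(loc())
robot.gripper_to(.0); print(loc())
c=robot.camera_info("wrist"); im=robot.grab_frame("wrist"); pickle.dump(c,open('w3.pkl','wb'))
sd=robot.grab_frame("side")
p=proj(c,[H(0,40,45)])[0]; x0,y0=max(0,int(p[0]-130)),max(0,int(p[1]-100)); print(p,x0,y0)
a=cv2.resize(im[y0:y0+200,x0:x0+260],(520,400),interpolation=cv2.INTER_CUBIC)
b=cv2.resize(sd[205:305,235:305],(280,400),interpolation=cv2.INTER_CUBIC)
cv2.imwrite('pics/m3.png',np.hstack([a,b])[:,:,::-1])
```

```text
(array([  0.63,  60.59, 150.25]), array([ 0.36, -0.17,  0.92]), 44.7, 17.62)
(array([ 0.46, 60.1 , 99.88]), array([-0.59, -0.53,  0.13]), 44.9, 18.27)
(array([ 0.05, 60.19, 99.35]), array([-0.38,  0.87,  0.14]), 13.5, 18.87)
[316.4139 298.2188] 186 198
```

View pics/m3.png

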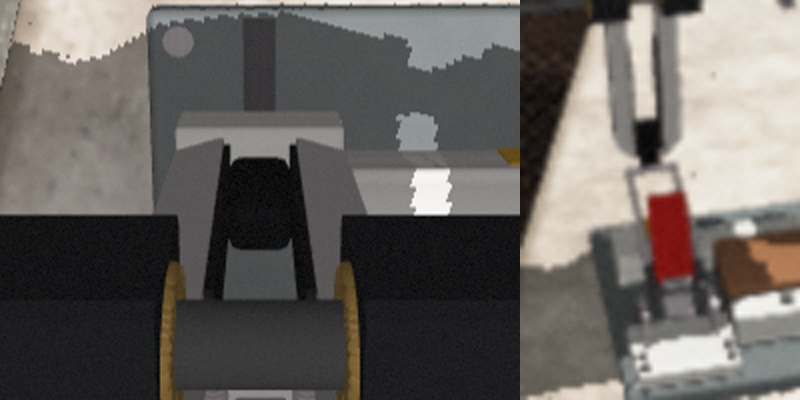

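```bash
cat >> h.py <<'E'
from scipy.optimize import fsolve
def ae(bar): return fsolve(lambda v:geo(*v)[1]-np.array(bar),[1.8,.0])
def tcp(bar,off=(2.5,12.0)):  # TCP target for a bar position
    a,e=ae(bar); t=geo(a,e)[2]; return H(0,t[0]+off[0],t[1]+off[1]),a,e
E
python3 - <<'E'
from h import *
import pickle
c=pickle.load(open('w3.pkl','rb'))
def inv(uv,z): p=onz(c,uv,z/1000)-O; return 1e3*np.array([p@hx,p@hy])
for q,z in [((260,127),32),((260,111),12),((260,111),32)]: print(q,z,inv(np.array(q)/2+[186,198],z))
for b in [(47.1,72.2),(50,60),(50,48),(50,36.5),(42,36.5)]: print(b,tcp(b),geo(*ae(b))[2])
for b in [(50,62),(50,50)]:
    robot.move_linear(tcp(b)[0],velocity=.05); print(b,loc())
E
```

```text
(260, 127) 32 [-0.2066 57.5916]
(260, 111) 12 [-0.1621 56.8835]
(260, 111) 32 [-0.2074 62.4232]
(47.1, 72.2) (array([ 0.4975, -0.0188,  0.0993]), np.float64(1.7914566858095688), np.float64(0.253260034141193)) [57.6467 87.3251]
(50, 60) (array([ 0.4962, -0.014 ,  0.0855]), np.float64(1.8375271860827045), np.float64(0.11058784649073884)) [62.5901 73.4718]
(50, 48) (array([ 0.4957, -0.0124,  0.0716]), np.float64(1.8004890343015936), np.float64(-0.025055665701189)) [64.2962 59.6455]
(50, 36.5) (array([ 0.4954, -0.011 ,  0.0581]), np.float64(1.8784502924079483), np.float64(-0.15861940786311718)) [65.7197 46.138 ]
(42, 36.5) (array([ 0.4976, -0.0192,  0.0589]), np.float64(1.169932061221559), np.float64(-0.10684330415225735)) [57.1998 46.9386]
(50, 62) (array([-0.07, 64.95, 87.44]), array([ 0.14, -0.9 ,  0.01]), 13.5, 19.37)
(50, 50) (array([-0.07, 66.84, 73.72]), array([ 0.81,  2.42, -0.37]), 13.4, 19.79)
```

Run:
```python
from h import *
for z in (44,40,38,36.5,35.5):
    robot.move_linear(tcp((50,z))[0],velocity=.03); robot.pause(.1); l=loc(); print(z,l)
    if l[1][2]>5: break
import pickle
c=robot.camera_info("wrist"); im=robot.grab_frame("wrist"); pickle.dump(c,open('w4.pkl','wb'))
sd=robot.grab_frame("side")
p=proj(c,[H(0,45,40)])[0]; x0,y0=max(0,int(p[0]-130)),max(0,int(p[1]-100)); print(p,x0,y0)
a=cv2.resize(im[y0:y0+200,x0:x0+260],(520,400),interpolation=cv2.INTER_CUBIC)
b=cv2.resize(sd[205:305,235:305],(280,400),interpolation=cv2.INTER_CUBIC)
cv2.imwrite('pics/m4.png',np.hstack([a,b])[:,:,::-1])
```

```text
44 (array([-0.  , 67.29, 66.99]), array([-0.07,  2.95,  0.44]), 13.7, 20.27)
40 (array([-0.01, 67.64, 62.26]), array([-0.15,  0.36,  1.13]), 13.8, 20.68)
38 (array([ 0.  , 67.9 , 59.92]), array([ 0.69, -1.39,  1.7 ]), 13.7, 21.03)
36.5 (array([ 0.  , 68.14, 58.15]), array([ 0.6 , -2.73,  2.06]), 13.6, 21.38)
35.5 (array([-0.01, 68.33, 56.95]), array([ 0.28, -2.09,  1.74]), 14.2, 21.73)
[316.7953 334.0305] 186 234
```

Run:
```python
from h import *
for y in (48,46,44.5,43,42,41.5,41,40.5,40,39.5,39):
    robot.move_linear(tcp((y,35.8))[0],velocity=.03); robot.pause(.08); l=loc(); print(y,l)
    if l[1][1]>6 or abs(l[1][2])>8: break
```

```text
48 (array([-0.03, 66.91, 57.32]), array([-0.82,  5.42,  2.77]), 13.6, 22.17)
46 (array([-0.09, 64.91, 57.37]), array([0.48, 5.74, 0.22]), 13.8, 22.5)
44.5 (array([-0.15, 63.47, 57.45]), array([ 0.25,  6.57, -2.29]), 13.2, 22.83)
```

Run:
```python
from h import *
for y in (43.5,42.5,42,41.5,41,40.5,40,39.5,39):
    robot.move_linear(tcp((y,35.8))[0],velocity=.03); robot.pause(.08); l=loc(); print(y,np.round((tcp((y,35.8))[0]-O)@hy*1e3,2),l)
    if l[1][1]>10 or abs(l[1][2])>8: break
sd=robot.grab_frame("side"); c=robot.camera_info("wrist"); im=robot.grab_frame("wrist")
p=proj(c,[H(0,25,40)])[0]; x0,y0=max(0,int(p[0]-130)),max(0,min(280,int(p[1]-100)))
a=cv2.resize(im[y0:y0+200,x0:x0+260],(520,400),interpolation=cv2.INTER_CUBIC)
b=cv2.resize(sd[205:305,235:305],(280,400),interpolation=cv2.INTER_CUBIC)
cv2.imwrite('pics/m5.png',np.hstack([a,b])[:,:,::-1])
```

```text
43.5 61.48 (array([-0.21, 62.6 , 57.51]), array([ 1.22,  7.37, -2.51]), 13.9, 23.17)
42.5 60.36 (array([-0.19, 61.6 , 57.66]), array([ 0.74,  7.67, -2.63]), 13.6, 23.5)
42 59.79 (array([-0.24, 61.13, 57.75]), array([ 0.19,  8.81, -2.65]), 14.0, 23.83)
41.5 59.22 (array([-0.21, 60.61, 57.88]), array([ 1.77,  9.17, -2.78]), 13.9, 24.17)
41 58.62 (array([-0.22, 60.08, 58.  ]), array([ 1.19, 10.23, -2.9 ]), 14.0, 24.5)
```

View pics/m5.png

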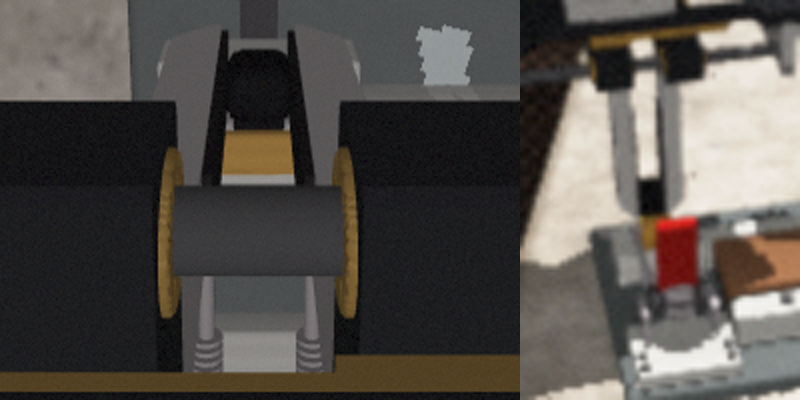

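Run:
```python
from h import *
p=loc()[0][1]
for y in (40.5,40,39.5,39,38.5,38):
    robot.move_linear(tcp((y,36.2))[0],velocity=.03); robot.pause(.1); l=loc(); print(y,np.round((tcp((y,35.8))[0]-O)@hy*1e3,2),l)
    if p-l[0][1]<.25 or l[1][1]>16: break
    p=l[0][1]
```

```text
40.5 58.01 (array([-0.31, 59.62, 58.49]), array([ 2.63, 10.2 , -4.56]), 13.9, 24.95)
40 57.38 (array([-0.37, 59.11, 58.61]), array([ 1.18, 10.46, -6.86]), 13.5, 25.3)
39.5 56.69 (array([-0.43, 58.59, 58.77]), array([ 2.09, 12.16, -7.48]), 14.0, 25.65)
39 55.86 (array([-0.5 , 57.88, 59.07]), array([ 2.79, 11.78, -9.55]), 13.5, 26.0)
38.5 55.51 (array([-0.51, 57.68, 59.28]), array([  3.69,  13.34, -12.51]), 13.7, 26.35)h.py:29: RuntimeWarning: The iteration is not making good progress, as measured by the 
 improvement from the last ten iterations.
  def ae(bar): return fsolve(lambda v:geo(*v)[1]-np.array(bar),[1.8,.0])
```

Run:
```python
from h import *
l=loc()[0]
robot.move_linear(H(0,l[1]-1.5,l[2]-1.8),velocity=.03); robot.pause(.1); print(loc())
cs=robot.camera_info('side'); sd=robot.grab_frame("side")
for a in (1.0,1.1,1.2,1.3,1.4): t=geo(a,0)[3]; print(a,proj(cs,[H(0,*t)]))
b=cv2.resize(sd[225:300,240:320],(640,600),interpolation=cv2.INTER_CUBIC)
cv2.imwrite('pics/s6.png',b[:,:,::-1])
hsv=cv2.cvtColor(sd,cv2.COLOR_RGB2HSV); m=((hsv[...,0]<8)|(hsv[...,0]>172))&(hsv[...,1]>180)&(hsv[...,2]>90); ys,xs=np.where(m[225:300,240:320]); print(ys.min()+225,ys.max()+225,xs.min()+240,xs.max()+240)
```

```text
(array([-0.06, 57.65, 57.26]), array([ 0.78, 10.06, -0.36]), 13.9, 26.7)
1.0 [[275.0914 268.7251]]
1.1 [[274.567  266.0069]]
1.2 [[274.0371 263.469 ]]
1.3 [[273.5079 261.1384]]
1.4 [[272.9854 259.0391]]
263 277 270 279
```

View pics/s6.png

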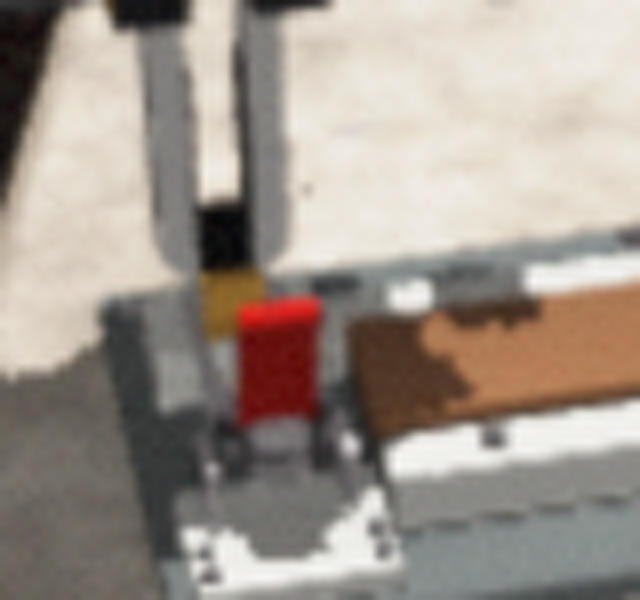

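The side view shows the lever leaning back with its tip at row ≈263, which puts it at about 1.2 rad. The tab is tight against the keeper, so the loop is hooked and drawn. Next I'll release the tab and push the lever with closed fingers.

Run:
```python
from h import *
l=loc()[0]
robot.move_linear(H(0,57.65,57.3),velocity=.03); print(loc())
robot.gripper_to(.034); print(loc())
robot.move_linear(H(0,59,150),velocity=.15)
robot.gripper_to(0)
cs=robot.camera_info('side')
def T(a,push=0): 
    h=np.array([-np.cos(a),np.sin(a)]);n=np.array([np.sin(a),np.cos(a)])
    p=np.array([-35,36.5])+52*h+(6-push)*n+np.array([9,19]); return H(0,*p)
robot.move_linear(T(1.2,-15)+np.array([0,0,.02]),velocity=.15); robot.move_linear(T(1.2,-6),velocity=.08); print(loc())
for a in (1.2,1.1,1.0,.9):
    robot.move_linear(T(a,1),velocity=.05); l=loc(); n=np.array([np.sin(a),np.cos(a)]); print(a,l,'n',round(l[1][1:]@n,1))
    if l[1][1:]@n>18: break
sd=robot.grab_frame("side"); im=robot.grab_frame("wrist")
a=cv2.resize(im[150:480,160:480],(388,400)); b=cv2.resize(sd[205:305,235:335],(400,400),interpolation=cv2.INTER_CUBIC)
cv2.imwrite('pics/m7.png',np.hstack([a,b])[:,:,::-1])
```

```text
(array([-0.04, 57.8 , 57.24]), array([1.44, 2.83, 0.67]), 14.1, 27.0)
(array([-0.04, 57.6 , 57.28]), array([ 0.32, -0.46, -0.3 ]), 33.6, 27.53)
(array([ -0.15, -33.37, 107.84]), array([-0.23,  0.28, -0.15]), 0.6, 30.15)
1.2 (array([  0.02, -40.52, 105.84]), array([-0.25, -0.29,  0.38]), 0.6, 30.44) n -0.1
1.1 (array([  0.  , -45.36, 104.07]), array([-0.09,  0.11,  1.08]), 0.2, 30.7) n 0.6
1.0 (array([  0.  , -50.16, 101.85]), array([0.85, 0.99, 0.75]), 0.5, 30.96) n 1.2
0.9 (array([ -0.03, -54.69,  99.2 ]), array([ 0.28,  1.19, -0.02]), 0.7, 31.22) n 0.9
```

View pics/m7.png

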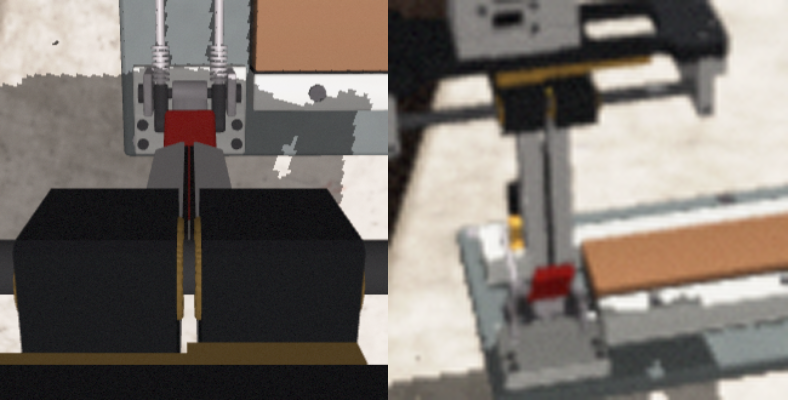

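The lever is at about 0.9, the tab is still low at the keeper, and contact force is only about 1 N. I'll keep going and watch the force.

Run:
```python
from h import *
def T(a,push=0): 
    h=np.array([-np.cos(a),np.sin(a)]);n=np.array([np.sin(a),np.cos(a)])
    p=np.array([-35,36.5])+52*h+(6-push)*n+np.array([9,19]); return H(0,*p)
for a in (.82,.74,.66,.58,.5,.42,.34,.26,.2,.14,.08):
    robot.move_linear(T(a,2),velocity=.04); l=loc(); n=np.array([np.sin(a),np.cos(a)]); print(a,l,'n',round(l[1][1:]@n,1))
    if l[1][1:]@n>20: break
    if a==.66:
        sd=robot.grab_frame("side"); cv2.imwrite('pics/s8.png',cv2.resize(sd[225:300,240:320],(640,600))[:,:,::-1])
```

```text
0.82 (array([ -0.03, -58.81,  96.11]), array([0.13, 0.78, 0.64]), 0.8, 31.6) n 1.0
0.74 (array([ -0.05, -61.93,  93.35]), array([ 0.17, -0.31,  0.53]), 0.6, 31.86) n 0.2
0.66 (array([ -0.09, -64.82,  90.33]), array([0.57, 0.08, 0.82]), 0.7, 32.12) n 0.7
0.58 (array([ -0.12, -67.48,  87.12]), array([-0.13, -0.94,  0.14]), 0.6, 32.42) n -0.4
0.5 (array([ -0.14, -69.88,  83.69]), array([-0.01,  0.38,  1.24]), 0.3, 32.68) n 1.3
0.42 (array([ -0.2 , -71.94,  80.08]), array([ 0.03, -1.07, -1.21]), 0.4, 32.94) n -1.5
0.34 (array([ -0.12, -73.77,  76.39]), array([-0.03, -0.01, -0.05]), 0.2, 33.2) n -0.1
0.26 (array([ -0.15, -75.26,  72.46]), array([-0.14, -0.02,  1.38]), 0.1, 33.46) n 1.3
0.2 (array([ -0.09, -76.14,  69.56]), array([0.11, 0.44, 0.07]), 0.5, 33.71) n 0.2
0.14 (array([ -0.12, -76.9 ,  66.51]), array([0.57, 0.01, 0.23]), 0.7, 33.96) n 0.2
0.08 (array([ -0.09, -77.47,  63.44]), array([ 0.92, -0.13, -0.27]), 0.6, 34.21) n -0.3
```

Run:
```python
from h import *
import pickle
robot.move_linear(H(0,-70,150),velocity=.2); robot.move_linear(H(40,40,190),velocity=.25)
c=robot.camera_info("wrist"); im=robot.grab_frame("wrist"); pickle.dump(c,open('w9.pkl','wb')); sd=robot.grab_frame("side"); print(loc())
cv2.imwrite('pics/w9.png',im[:,:,::-1]);cv2.imwrite('pics/s9.png',sd[:,:,::-1])
p=proj(c,[H(0,0,40)])[0]; x0,y0=int(max(0,p[0]-60)),int(max(0,p[1]-100)); print(x0,y0,proj(c,[H(0,41.7,36.5),H(0,-35,36.5),H(0,-99,40)]))
a=cv2.resize(im[y0:y0+200,x0:x0+134],(402,600),interpolation=cv2.INTER_CUBIC)
s8=cv2.resize(cv2.imread('pics/s8.png')[:,:,::-1],(320,300)); b=cv2.resize(sd[225:300,240:320],(320,300),interpolation=cv2.INTER_CUBIC)
cv2.imwrite('pics/m9.png',np.hstack([a,np.vstack([s8,b])])[:,:,::-1])
```

```text
(array([ 39.35,  39.21, 189.14]), array([ 0.01, -0.21,  0.19]), 0.2, 35.53)
206 177 [[265.7977 225.3995]
 [268.3398 316.2342]
 [269.8417 387.432 ]]
```

View pics/m9.png

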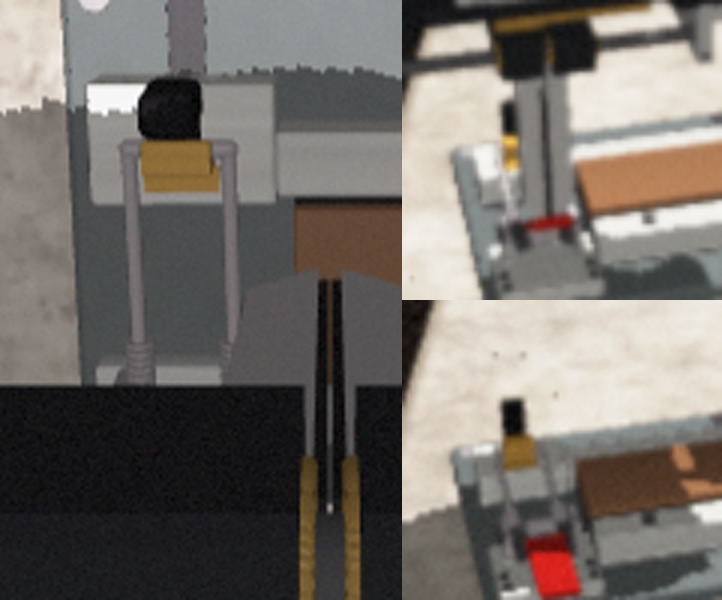

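Run:
```python
from h import *
import pickle
cs=robot.camera_info('side'); c=pickle.load(open('w9.pkl','rb'))
def pl(a):
    h=np.array([-np.cos(a),np.sin(a)]);n=np.array([np.sin(a),np.cos(a)]); P=np.array([-35,36.5])
    return [H(x,*(P+r*h+o*n)) for x in(-11,11) for r in(13,64) for o in(1,6)]
for a in (0,.1,.2,.35,.5,.66,.9): q=proj(cs,pl(a)); print(a,q.min(0),q.max(0))
def red(im):
    hsv=cv2.cvtColor(im,cv2.COLOR_BGR2HSV); m=((hsv[...,0]<8)|(hsv[...,0]>172))&(hsv[...,1]>170)&(hsv[...,2]>80); return m
m=red(cv2.imread('pics/s9.png'))[225:310,262:300]; ys,xs=np.where(m); print('now',xs.min()+262,xs.max()+262,ys.min()+225,ys.max()+225)
m=red(cv2.imread('pics/s8.png')); ys,xs=np.where(m[:500,:400]); print('s8',xs.min()/8+240,xs.max()/8+240,ys.min()/8+225,ys.max()/8+225)
def inv(uv,z): p=onz(c,uv,z/1000)-O; return 1e3*np.array([p@hx,p@hy])
W=lambda q:(np.array(q,float)+.5)/3-.5+[206,177]
for n,q,z in [('barL',(130,148),36.5),('barR',(228,148),36.5),('lip +y',(177,142),45),('lip -y',(177,172),45),('hook low -y',(180,190),40),('jaw in',(290,196),32),('stone far',(340,202),37),('blk outer',(230,85),32),('blk in',(180,205),32)]: print(n,inv(W(q),z))
```

```text
0 [269.4814 281.9489] [284.0847 300.1044]
0.1 [269.4042 281.2942] [283.9521 297.5515]
0.2 [269.3194 280.6325] [283.7629 294.819 ]
0.35 [269.1802 279.6421] [283.3771 290.4517]
0.5 [269.0292 278.6746] [282.8774 285.8646]
0.66 [268.8593 276.9215] [282.2336 281.4456]
0.9 [268.5969 269.7   ] [281.097 280.032]
now 271 283 283 299
s8 271.875 282.25 279.25 282.0
barL [-13.2053  41.2136]
barR [12.4472 41.2243]
lip +y [ 0.2281 44.5185]
lip -y [ 0.0097 36.6978]
hook low -y [ 0.0162 30.7569]
jaw in [28.4315 27.1883]
stone far [41.7856 26.7953]
blk outer [12.8996 57.1662]
blk in [-1.1072 24.6868]
```

The bar measures y 41.2, which is seated under the lip, and the lever is near 0. The push forces were lower than expected, so I'll probe the handle height with a gentle press to confirm it is really down.

Run:
```python
from h import *
robot.move_linear(H(0,-60,150),velocity=.2); robot.move_linear(H(0,-87,72),velocity=.15); robot.pause(.1); print(loc())
for z in (66,64,63,62.5,62,61.5,61,60.5,60,59.5,59):
    robot.move_linear(H(0,-87,z),velocity=.04); robot.pause(.15); l=loc(); print(z,l)
    if l[1][2]>9: break
```

```text
(array([  0.69, -86.76,  73.06]), array([-0.7 , -0.12, -0.3 ]), 0.6, 37.06)
66 (array([  0.04, -87.01,  66.08]), array([-0.15, -0.34,  0.84]), 0.4, 37.51)
64 (array([ -0.03, -86.99,  63.99]), array([ 0.52, -0.12, -0.55]), 0.5, 37.91)
63 (array([  0.15, -87.11,  63.27]), array([-0.87,  0.27,  5.59]), 0.3, 38.31)
62.5 (array([  0.22, -87.16,  62.99]), array([-1.94,  1.01,  9.49]), 0.3, 38.71)
```

Run:
```python
from h import *
for z in (62.1,61.8,61.5):
    robot.move_linear(H(0,-87,z),velocity=.04); robot.pause(.15); l=loc(); print(z,l)
    if l[1][2]>14: break
robot.move_linear(H(0,-87,75),velocity=.1); robot.move_linear(H(30,-90,220),velocity=.2)
sd=robot.grab_frame("side"); cv2.imwrite('pics/s10.png',sd[:,:,::-1])
robot.move_ptp(H(20,60,230),A)
im=robot.grab_frame("wrist"); cv2.imwrite('pics/w10.png',im[:,:,::-1]); c=robot.camera_info('wrist'); print(loc())
p=proj(c,[H(0,41.7,36.5)])[0]; x0,y0=int(max(0,p[0]-75)),int(max(0,p[1]-50))
a=cv2.resize(im[y0:y0+200,x0:x0+160],(480,600),interpolation=cv2.INTER_CUBIC)
b=cv2.resize(sd[225:325,240:290],(300,600),interpolation=cv2.INTER_CUBIC)
cv2.imwrite('pics/m10.png',np.hstack([a,b])[:,:,::-1])
hsv=cv2.cvtColor(sd,cv2.COLOR_RGB2HSV); m=((hsv[...,0]<8)|(hsv[...,0]>172))&(hsv[...,1]>170)&(hsv[...,2]>80); ys,xs=np.where(m[225:310,262:300]); print(ys.min()+225,ys.max()+225)
```

```text
62.1 (array([  0.32, -87.11,  62.74]), array([-2.78,  0.67, 11.4 ]), 0.2, 39.11)
61.8 (array([  0.33, -87.18,  62.56]), array([-3.85,  1.24, 15.52]), 0.1, 39.51)
(array([ 19.81,  59.37, 229.6 ]), array([-0.25, -1.18,  0.06]), 0.7, 41.43)
283 299
```

View pics/m10.png

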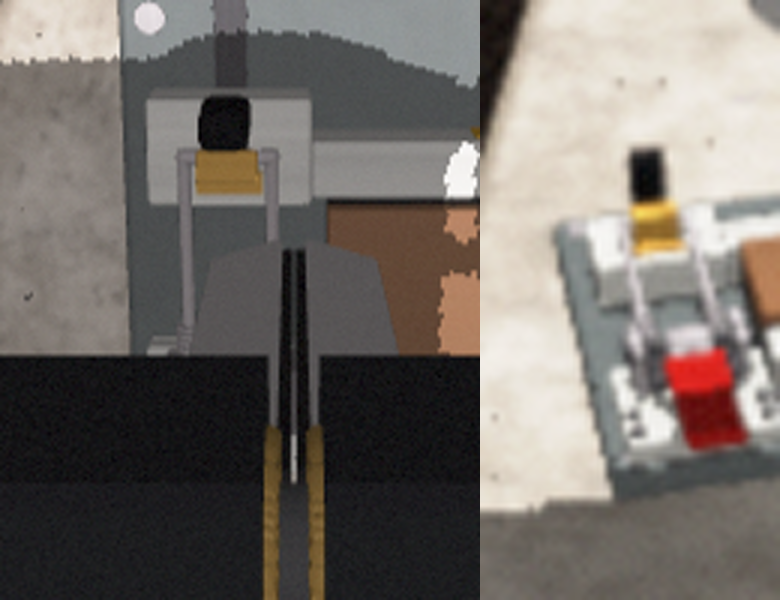

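Run:
```python
from h import *
robot.move_linear(H(91,75,120),velocity=.2); robot.move_linear(H(91,60,36),velocity=.12)
for y in (55.5,55,54.5,54,53.6):
    robot.move_linear(H(91,y,36),velocity=.03); robot.pause(.1); l=loc(); print(y,l)
    if l[1][1]>2.5: break
```

```text
55.5 (array([91.06, 55.43, 36.2 ]), array([ 0.22,  0.22, -0.25]), 0.5, 43.5)
55 (array([91.03, 55.02, 36.01]), array([-1.04, -0.3 ,  0.46]), 0.9, 43.85)
54.5 (array([91.02, 54.58, 35.99]), array([-0.89,  0.39, -0.03]), 0.3, 44.2)
54 (array([91.05, 54.49, 36.02]), array([-0.82,  5.9 ,  0.42]), 0.3, 44.55)
```

Run:
```python
from h import *
robot.move_linear(H(91,70,40),velocity=.1); robot.move_linear(H(91,70,220),velocity=.2)
sd=robot.grab_frame("side"); d=cv2.absdiff(sd[:,:,::-1],cv2.imread('pics/side0.png')).max(2)
cs=robot.camera_info('side')
for n,(x,y) in dict(oiler=(290,188),jar=(345,195),tin=(270,375),eyeglass=(406,336)).items(): print(n,(d[y-20:y+20,x-20:x+20]>40).sum())
hsv=cv2.cvtColor(sd,cv2.COLOR_RGB2HSV); m=((hsv[...,0]<8)|(hsv[...,0]>172))&(hsv[...,1]>170)&(hsv[...,2]>80); ys,xs=np.where(m[225:310,262:300]); print(ys.min()+225,ys.max()+225,loc())
robot.sign_off()
```

```text
oiler 220
jar 0
tin 0
eyeglass 0
283 299 (array([ 90.43,  70.  , 218.73]), array([ 0.3 ,  0.03, -0.17]), 0.7, 45.97)
the job is handed in; nothing more can be done
```

The oil stone is clamped in its holder and the job is handed in, at about 46 s on the robot's clock. I did the steps in the order asked: jaw first, then the loop, then the lever.

**What I did**
- **Jaw:** I pressed it home on the yellow mark, with a steady reading of 15.2 N.
- **Loop:** I pinched the black tab and took the bar over and down past the keeper's lip. I then drew it back under the lip with about 13 N. The lever followed to about 1.2, as expected.
- **Lever:** I pushed it over with closed fingers until it lay flat.

**Last checks**
- **Lever shut:** it images at 0 within about 0.05 rad. Pressed with 15.5 N, the handle gave under 1 mm (63.3 to 62.6 mm), which I took as the stop plus arm flex. Contact was about 1.5 mm higher than I calculated, which could be a tip error or about 0.03 rad of lever angle.
- **Bar seated:** it measures y 41 mm, under the lip; I estimated the seat at 41.7 mm.
- **Jaw still home:** I touched it again after shutting the lever, at 5.9 N. Contact was within 0.1 mm of where it was when first pressed home.
- **Bystanders:** the jar, tin and eyeglass show no change in the side picture. The patch around the oiler does differ. The arm never went near the oiler, so I think the arm blocked that view, but I did not check.

**What disagreed**
- **Lever force:** I read only about 1 N while pushing the lever, not the 3 to 8 N expected. The geometry suggests the springs are stretched about 1 mm, but I did not measure the clamping force directly.
- **Early jaw presses:** the first few stopped on their force threshold (11.5 and 14 N) and then read near zero. I repeated them in small steps to get a steady reading, so the peaks in those early presses were not recorded.

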